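# Close the jar and show its label to the camera

### The arm

A 7-joint arm with a two-finger parallel gripper is mounted at the origin on a cart in front of the work surface, level with it; the furniture and walls round the work are solid. World frame = base frame: x ahead of the robot, y to its left, z up, the work surface at z = 0. Lengths are in m, angles in degrees, forces in N, time in s.
With the tool pointing down it reaches from about 0.4 to 0.875 m from the base axis. Payload 19.3 kg.
Tool frame: the origin (TCP) lies on the front face of the gripper's body, between the roots of the fingers; the fingertips stand 73 mm ahead of it and the grasp point (between the pads) lies 54 mm ahead of it; z points along the fingers, y is the direction in which the jaws open and shut (so a half turn about z gives the same grasp; the last joint's range is limited). The gripper opens to 85 mm and grips with 20 to 120 N. Pads are 22 mm wide; open, the fingers measure 114 mm over their backs; the gripper's body (76 mm by 85 mm) begins 54 mm behind the grasp point. The pads swing forward as they close: fully open they stand 13 mm farther back than shut.
Start: joints at [-68.365, 29.874, -2.08, 91.645, 1.215, 58.505, -6.463], TCP at [0.271, 0.563, 0.304] pointing down, gripper open.
Joint ranges: [-166.77, 166.77], [-17.47, 122.26], [-85.68, 81.53], [9.62, 139.38], [-72.42, 252.41], [9.2, 110.78], [-144.41, 144.41]. Speed limits (degrees/s): [108.29, 108.29, 136.94, 136.94, 172.46, 172.46, 172.46].

### API

Orientations are given as [roll, pitch, yaw] about the fixed x, y, z axes, in that order (R = Rz(yaw) Ry(pitch) Rx(roll)).
In Python, from bench import state, get_image, get_calibration, sign_off gives the robot as it stands.
- The arm moves only by the shell command python3 -m creep 'ROWS' [OPENING]. ROWS is JSON, a list that holds one entry, the list of rows, each a list of 6 numbers: the shift along the world's x, y, z in m, then the turn, a rotation vector about the world's x, y, z in units of 6 degrees (1.0 is 6 degrees). In form: [[[dx, dy, dz, wx, wy, wz], ...]]. A call has exactly 8 rows; each row is the pose to reach, as a shift and turn from the pose measured when the call began; what a row does not reach only later rows make up. A row lasts 1/10 s, in which the tool goes at most 50 mm and 8.59 degrees, less where a joint would pass 70% of its speed; a pose out of reach is approached as far as the arm can. A call with a gripper value outside its range is refused whole. OPENING is the opening, from 0 (shut) to 1 (fully open), set as the call begins (- or left out, the last holds). The fingers move at their own pace and stop on an object; the grip force is fixed at half the most. Time passes only in rows, so rows that repeat a pose let the fingers close, or fill a call up. It gives the time, the measured TCP pose, the force and the opening at its end, in the units of the state.
- state(): the state, without advancing time (a new reading comes with each control period).
- get_image(name): name is "scene" or "top" or "wrist"; returns the picture (480x640x3 uint8, blue, green, red); there is no depth.
- get_calibration(name): a dict with "fx", "fy", "cx", "cy" (pixels), "extrinsics" (4x4, takes a point from camera to world coordinates). Camera axes: x right, y up, looking along -z (the intrinsics and any distortion apply to the point x, -y, -z); pixel columns grow to the right and rows downward; lengths in m; the calibration is good to about 2 mm. A picture is of the moment at which its call begins: read the wrist's pose just before it. get_calibration takes no time and is no camera call; for the wrist camera it gives the pose at the moment of the call.
- sign_off(): hands the job in, once; it reports no verdict.
The state is a dict: "t": time; "joints": joint angles; "qd": joint speeds; "tau": joint torques, N m; "tcp_pos": TCP position; "orientation": TCP orientation; "contact_force": force on the tool from outside, world axes, zero at the start; "wrist_torque": the same for the moment, N m; "grip_width": opening from 0.0 (shut) to 1.0 (fully open).
Only numpy, scipy, OpenCV 4.12 (cv2) and the standard library are available. Lean on these libraries where they do the work, as an engineer would, in place of code of your own. Each camera call takes 0.05 s, during which the arm holds its last target. There are 200 camera calls.

### The job

The square jar with the red cap has been left loosely closed in the wooden spice rack. Screw its cap clockwise fully home while the jar stands in its place, then lift the jar out and hold it up to the small label camera: its label 10 cm straight in front of the lens, centred, facing the lens squarely and the right way up, so the jar leans back as much as the camera looks down. Finish while still holding the jar there, quite still, carried by the gripper alone; leave the other two spice jars where they stand, do not knock the camera, and leave the salt shaker alone.

Things in the scene. Friction and masses are not known exactly. Their poses are not given: they have to be found in the camera images.
- jar: Amber jar, square body 44 x 44 x 68 mm, about 0.17 kg, in one of the rack's sockets with its label to the rack's front. White label with orange band and dark bars on its -x face. Red round cap, 45 mm across, at heights 76 to 106 mm; grip the cap with fingertips above 70 mm, or the body. Origin: centre of underside; z up.
- jar_cap (a joint): Angle of the red screw cap, rad: 0 is home at its stop; starts loose at 0.6 to 1.1 (limit 1.3). Positive is counter-clockwise from above: turn clockwise to tighten. It does not rise, has light friction (0.05 N m), stays where left and cannot come off: the jar can be carried by it. The white line on its top points to the label side when home.
- label (a point): Centre of the jar's label, on the -x face 44 mm above the underside; axes those of the jar (label normal -x, jar up z).
- rack: Fixed pale wooden rack, 80 (x) x 260 (y) x 34 mm high. Origin: centre of the underside; front -x. Three square sockets 47 mm wide and 22 mm deep, at y = -85, 0 and +85 mm; jars stand upright in them on floors 12 mm above the worktop.
- spice_jar_a: Round glass spice jar with black cap, 44 mm in diameter, 105 mm high, loose in another socket of the rack. Origin: centre of the underside. Bystander.
- spice_jar_b: Round glass spice jar with black cap, 40 mm in diameter, 105 mm high, loose in another socket of the rack. Origin: centre of the underside. Bystander.
- camera: Fixed label camera stand: black round foot 100 mm across, post up to a yoke 84 mm wide; the white camera head (44 x 62 x 40 mm) tilts in the yoke 222 mm above the worktop; highest point about 245 mm. Origin: centre of the underside; it looks to -x.
- camera_head (a joint): Downward tilt of the camera head in rad: 0 is level, starts at 0.12 to 0.42; stiff, leave it as it is.
- lens (a point): Front of the camera's lens, 33 mm before the tilt axis. Axes turn with the head: it looks along -x, z is up in its picture. The label centre shall be 100 mm along -x from here, label normal (jar -x) pointing back at the lens, jar z along this z: the jar's frame is this frame turned half a turn about z.
- salt_shaker: Salt shaker, 44 mm in diameter, 90 mm high, on the worktop at the right front. Origin: centre of the underside. Bystander.
Things that resemble listed ones, but are neither listed nor needed, are in the scene too. There is more than one size of the jar; the job needs the larger.

How it is judged:
By the outcome, as a careful person would: the job done as asked, in the order asked, and still so for the second after the job is handed in, while the arm keeps its last pose, push and grip.
It also fails if it takes over 45 s, if anything falls off the work surface, if the arm or the gripper's body presses on something with over 40 N, if the wrist force passes 120 N, or if a joint passes its speed limit or range.

## Working session

There is one attempt and no reset: what is moved stays moved. The work goes in short steps, Python scripts to look and compute and a shell command to move; the robot and the scene stay as the last step left them, time stands still between calls to the robot, and variables do not carry over. Pictures are saved under pics/ and viewed, about 8 in all and at most 12, crops included, and the job is handed in when it is done.

```bash
mkdir -p pics; ls; python3 - <<'E'
from bench import *
import cv2,numpy as np
print(state())
for n in ("scene","top"):
    im=get_image(n); cv2.imwrite(f"pics/{n}0.png",im)
    c=get_calibration(n); print(n,{k:(np.round(v,4).tolist()) for k,v in c.items()})
E
```

```text
pics
{'t': 0.0, 'joints': array([-68.36332059,  29.90969658,  -2.08183835,  91.67450611,
         1.2137166 ,  58.50361089,  -6.46281085]), 'qd': array([-0.05478217,  0.0287276 , -0.09477099, -0.03216719,  0.05510307,
       -0.0369191 , -0.05274386]), 'tau': array([-1.75383630e-03, -9.27115917e+01,  1.97867543e+00, -3.69941711e+01,
        1.76459318e-02,  8.20100162e-03, -8.01709291e-06]), 'tcp_pos': array([0.27054098, 0.56312277, 0.30331519]), 'orientation': array([-1.79934306e+02,  3.66746060e-03,  1.54340630e+02]), 'contact_force': array([ 0.64566367,  0.1139582 , -0.40801337]), 'wrist_torque': array([0.02294609, 0.04674657, 0.0112851 ]), 'grip_width': 0.9973850313881046}
scene {'fx': 440.7876, 'fy': 440.7876, 'cx': 318.6168, 'cy': 238.1587, 'extrinsics': [[0.551, 0.7093, -0.4397, 0.0607], [-0.8344, 0.4591, -0.3051, -0.3536], [-0.0145, 0.535, 0.8448, 1.0338], [0.0, 0.0, 0.0, 1.0]]}
top {'fx': 503.6441, 'fy': 503.6441, 'cx': 314.6236, 'cy': 242.4546, 'extrinsics': [[-0.0172, 0.9793, -0.2016, 0.3269], [-0.9999, -0.0172, 0.002, -0.035], [-0.0015, 0.2016, 0.9795, 1.1852], [0.0, 0.0, 0.0, 1.0]]}
```

View pics/scene0.png

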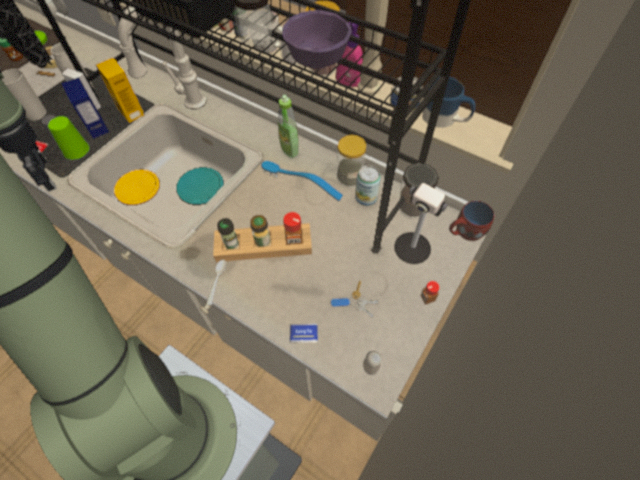

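View pics/top0.png

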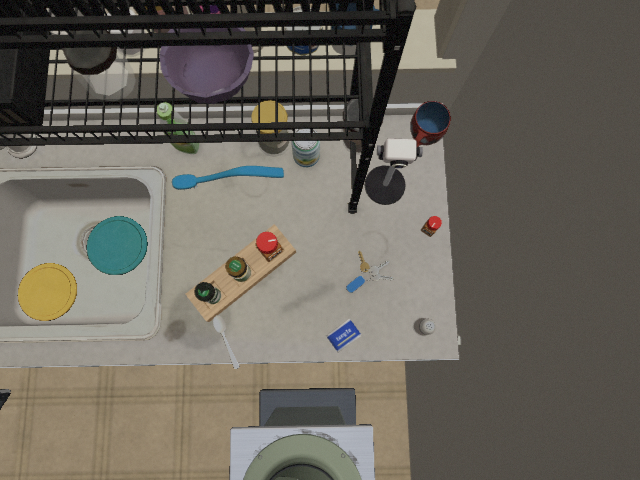

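The scene picture shows the rack with the red-capped jar in the right-hand socket (292,228), the camera stand at (415,215), and a dish rack post at (380,240). The top picture shows the jar at (267,243), the camera foot at (385,185), its head at (400,150) and the post at (352,208). I'll enlarge these.

```bash
python3 - <<'E'
import cv2,numpy as np
t=cv2.imread("pics/top0.png");s=cv2.imread("pics/scene0.png")
def c(im,x,y,w,h,k): return cv2.resize(im[y:y+h,x:x+w],None,fx=k,fy=k,interpolation=cv2.INTER_CUBIC)
# each 400x300
a=c(t,180,222,125,100,4)[:300*2]; 
A=np.zeros((600,800,3),np.uint8)
def put(x,y,im): A[y:y+im.shape[0],x:x+im.shape[1]]=im
put(0,0,c(t,180,225,80*5//3,100,3)[:300,:400]); put(400,0,c(t,335,120,100,75+25,4)[:300+100,:400][:300])
put(0,300,c(s,205,200,133,100,3)[:300,:400]); put(400,300,c(s,365,165,100,100,4)[:300+0])
cv2.imwrite("pics/crop1.png",A)
E
```

```text
(no output)
```

View pics/crop1.png

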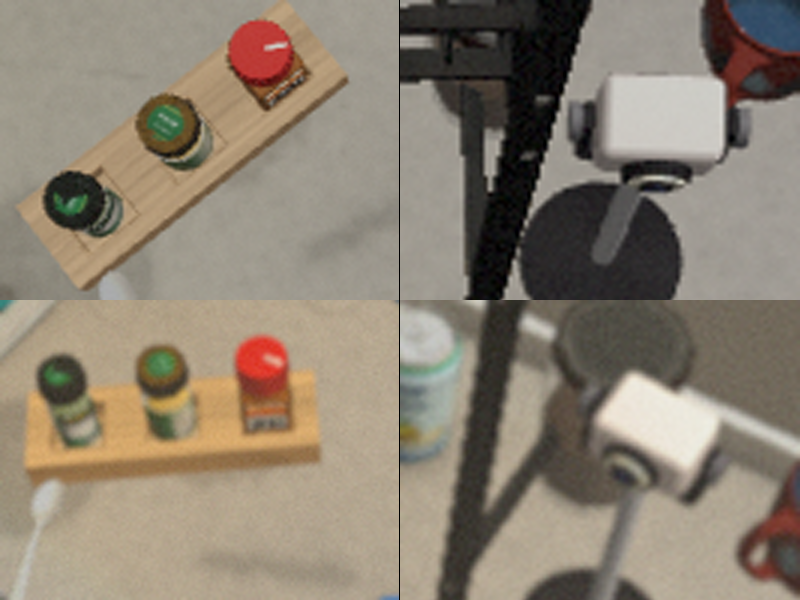

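```bash
cat > h.py <<'E'
import numpy as np,cv2
from bench import *
from scipy.spatial.transform import Rotation as R
def ray(c,u,v):
    E=np.array(c["extrinsics"]); d=E[:3,:3]@np.array([(u-c["cx"])/c["fx"],-(v-c["cy"])/c["fy"],-1]); return E[:3,3],d
def atz(c,u,v,z):
    o,d=ray(c,u,v); return (o+d*(z-o[2])/d[2]).round(4)
def proj(c,p):
    E=np.array(c["extrinsics"]); q=(np.atleast_2d(p)-E[:3,3])@E[:3,:3]; return np.c_[c["cx"]+c["fx"]*q[:,0]/-q[:,2], c["cy"]+c["fy"]*q[:,1]/q[:,2]]
def tcp():
    s=state(); T=np.eye(4); T[:3,:3]=R.from_euler("xyz",s["orientation"],degrees=True).as_matrix(); T[:3,3]=s["tcp_pos"]; return T
E
python3 - <<'E'
from h import *
t=get_calibration("top");s=get_calibration("scene");w=get_calibration("wrist")
T=lambda u,v:(180+u/3,225+v/3)
for n,p,z in [("capT",(262,50),.118),("lineout",(287,45),.118),("linein",(266,50),.118),("rFR",(287,3),.034),("rR",(348,76),.034),("rL",(18,209),.034),("rB",(82,283),.034)]:
    print(n,atz(t,*T(*p),z))
S=lambda u,v:(205+u/3,200+v/3)
for n,p,z in [("capS",(262,52),.118),("lineout",(281,64),.118),("linein",(264,57),.118),("rBR",(316,76),.034),("rFR",(319,138),.034),("rFL",(28,152),.034),("rBL",(30,92),.034)]:
    print("S",n,atz(s,*S(p[0],p[1]),z))
C=lambda u,v:(335+u/4,120+v/4)
for n,p,z in [("foot",(201,262),.006),("kL",(183,122),.222),("kR",(340,128),.222),("lens",(257,182),.21)]:
    print(n,atz(t,*C(*p),z))
D=lambda u,v:(365+u/4,165+v/4)
print("lensS",atz(s,*D(228,172),.21))
print("footS",atz(s,412.5,248,.006))
print("postbase T",atz(t,352,209,0)," S",atz(s,378,250,0))
print("wrist rel tcp",(np.linalg.inv(tcp())@np.array(w["extrinsics"])).round(3).tolist(),w["fx"],w["cx"],w["cy"])
E
```

```text
capT [0.5501 0.0651 0.118 ]
lineout [0.5534 0.047  0.118 ]
linein [0.55   0.0622 0.118 ]
rFR [0.6049 0.0535 0.034 ]
rR [0.5459 0.0062 0.034 ]
rL [0.4472 0.2587 0.034 ]
rB [0.3905 0.2084 0.034 ]
S capS [0.5534 0.0677 0.118 ]
S lineout [0.552  0.0471 0.118 ]
S linein [0.5501 0.0633 0.118 ]
S rBR [0.6035 0.0494 0.034 ]
S rFR [0.55   0.0102 0.034 ]
S rFL [0.3983 0.2178 0.034 ]
S rBL [0.4478 0.2579 0.034 ]
foot [ 0.7088 -0.2127  0.006 ]
kL [ 0.7132 -0.1744  0.222 ]
kR [ 0.7085 -0.2538  0.222 ]
lens [ 0.6849 -0.2124  0.21  ]
lensS [ 0.6875 -0.2106  0.21  ]
footS [ 0.7077 -0.2136  0.006 ]
postbase T [ 0.6524 -0.1299  0.    ]  S [ 0.6549 -0.1371  0.    ]
wrist rel tcp [[0.001, 0.963, 0.269, 0.068], [1.0, -0.0, -0.001, 0.001], [-0.0, 0.269, -0.963, -0.071], [0.0, 0.0, 0.0, 1.0]] 398.00890861852906 322.5556416448819 246.6979386611908
```

The red jar stands at about (0.550, 0.066), with the cap roughly +62° open. The camera stand is at about (0.709, -0.213), looking to -x. I'll take the arm to a spot in front of the label camera to measure its tilt from close by.

```bash
python3 -m creep '[[[0.022,-0.045,0.003,0,0,-1.3],[0.045,-0.09,0.006,0,0,-2.6],[0.067,-0.135,0.01,0,0,-3.9],[0.09,-0.18,0.015,0,0,-5.2],[0.112,-0.225,0.02,0,0,-6.5],[0.135,-0.27,0.025,0,0,-7.8],[0.157,-0.315,0.03,0,0,-9.1],[0.18,-0.36,0.04,0,0,-10.4]]]' 0.75
python3 -m creep '[[[0.005,-0.045,0,0,-1.2,0],[0.01,-0.09,0,0,-2.4,0],[0.01,-0.14,0,0,-3.6,0],[0.01,-0.19,0,0,-4.8,0],[0.01,-0.24,0,0,-6,0],[0.01,-0.29,0,0,-7.2,0],[0.005,-0.34,0,0,-8.4,0],[0,-0.39,0,0,-9.6,0]]]'
python3 - <<'E'
from h import *
print(state()["joints"].round(1),state()["tcp_pos"],state()["orientation"])
E
```

```text
t: 0.9
tcp_pos: [0.4486, 0.2054, 0.3424]
orientation: [-179.9, 0.0, 91.6]
contact_force: [0.9, 0.3, 0.4]
grip_width: 0.751
t: 1.7
tcp_pos: [0.4526, -0.0723, 0.3648]
orientation: [139.5, 3.2, 90.4]
contact_force: [0.1, -0.9, 1.7]
grip_width: 0.747
[-54.6  -7.7  52.2 137.3  52.7  10.7 -47.9] [ 0.45256675 -0.07233968  0.36484504] [139.48213843   3.22542041  90.43996901]
```

```bash
python3 - <<'E'
from h import *
import pickle
c=get_calibration("wrist"); im=get_image("wrist"); cv2.imwrite("pics/w1.png",im); pickle.dump(c,open("w1.pkl","wb"))
p=proj(c,[[.709,-.213,.222],[.55,.066,.118],[.654,-.133,.1]]); print(p)
x,y=np.clip(p[0].astype(int)-[80,60],0,[480,360])
print(x,y); cv2.imwrite("pics/w1c.png",cv2.resize(im[y:y+120,x:x+160],None,fx=5,fy=5,interpolation=cv2.INTER_CUBIC))
E
```

```text
[[419.26734067 349.6205414 ]
 [208.26666736  14.58730624]
 [301.51302932 249.57878335]]
339 289
```

View pics/w1c.png

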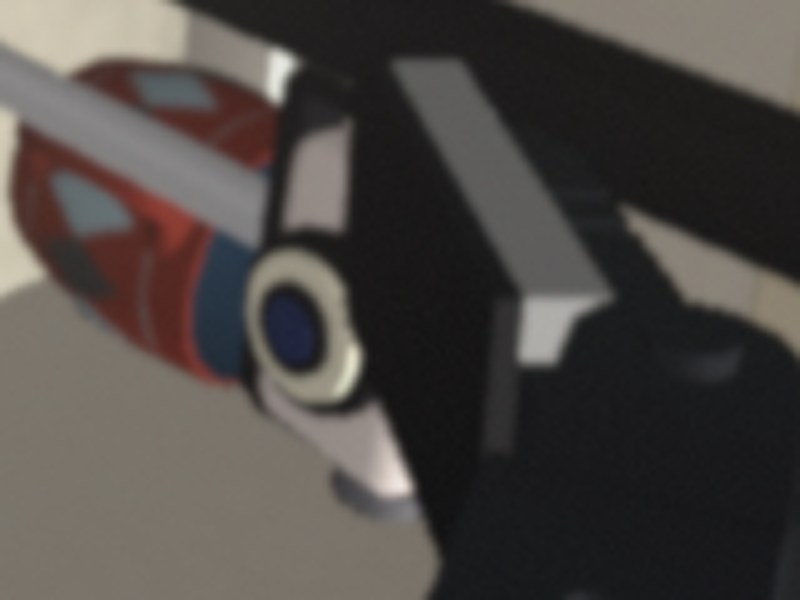

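View pics/w1.png

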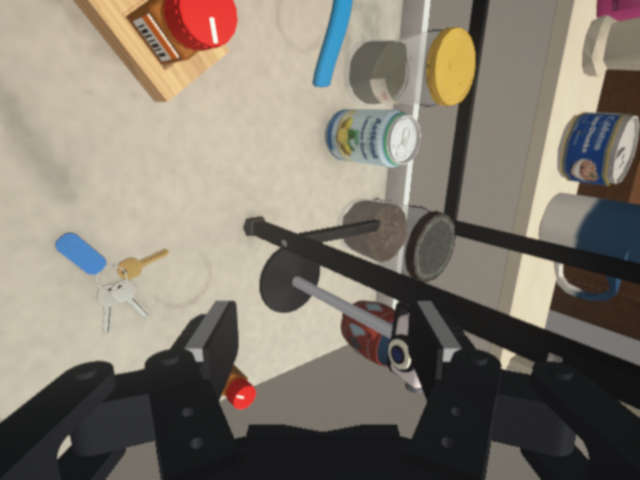

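The wrist view shows the lens at about (398,354), partly hidden by a finger, with the post in front at (250,225). I'll shift to the right for a clear view.

```bash
python3 -m creep '[[[0,-0.03,0,0,0,0],[0,-0.06,0,0,0,0],[0,-0.09,0,0,0,0],[0,-0.12,0,0,0,0],[0,-0.15,0,0,0,0],[0,-0.17,0,0,0,0],[0,-0.17,0,0,0,0],[0,-0.17,0,0,0,0]]]'
python3 - <<'E'
from h import *
import pickle
c=get_calibration("wrist"); im=get_image("wrist"); cv2.imwrite("pics/w2.png",im); pickle.dump(c,open("w2.pkl","wb"))
p=proj(c,[[.709,-.213,.222],[.55,.066,.118],[.654,-.133,.1]]); print(p,state()["joints"].round(1))
x,y=np.clip(p[0].astype(int)-[80,60],0,[480,360])
print(x,y); cv2.imwrite("pics/w2c.png",cv2.resize(im[y:y+120,x:x+160],None,fx=5,fy=5,interpolation=cv2.INTER_CUBIC))
E
```

```text
t: 2.55
tcp_pos: [0.4404, -0.2349, 0.3788]
orientation: [139.2, 3.7, 90.1]
contact_force: [0.7, 0.9, 0.1]
grip_width: 0.75
[[ 434.64864825  178.42365675]
 [ 202.14214196 -280.94625122]
 [ 305.77467342   81.68278392]] [-62.  -17.4  81.4 129.9  15.2  13.9  13.2]
354 118
```

View pics/w2c.png

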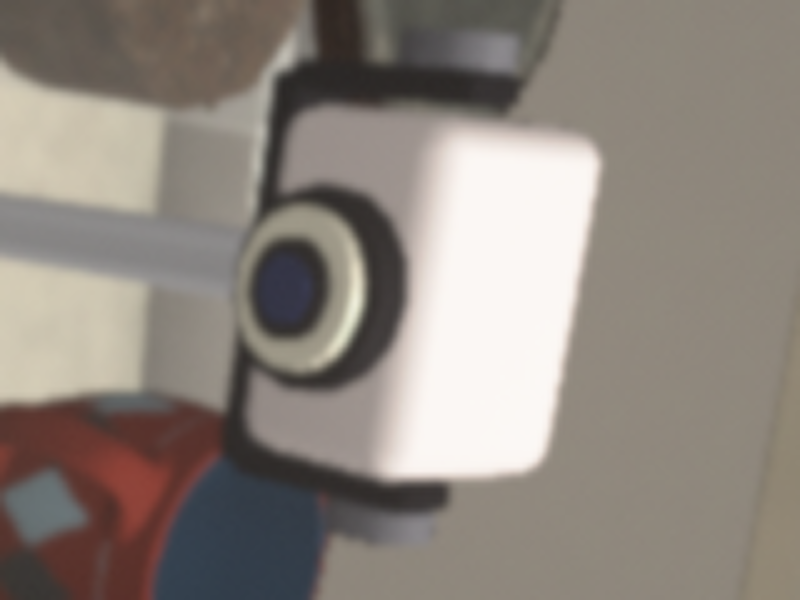

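The crop shows the camera head clearly: lens at (286,288), and the corners of the white box and the knobs are readable. I'll fit its pose.

```bash
cat > fit.py <<'E'
from h import *
import pickle
from scipy.optimize import least_squares
c=pickle.load(open("w2.pkl","rb"))
P=np.array([[286,288],[435,108],[383,482],[604,130],[545,477],[285,103],[243,447],[463,52],[383,522]])/5+[354,118]
W=np.array([1.5,1,1,1,1,.5,.5,.5,.5])
def model(p):
    x,y,z,yaw,t,h=p
    B=np.array([[-.033,0,0],[-.022,.031,.02],[-.022,-.031,.02],[.022,.031,.02],[.022,-.031,.02],[-.022,.031,-.02],[-.022,-.031,-.02],[0,h,0],[0,-h,0]])
    # tilt down: lens -x goes down => Ry(-t): (-1,0,0)->(-cos,0,-sin)
    return R.from_euler("yz",[-t,yaw]).apply(B)+[x,y,z]
def res(p): return np.r_[((proj(c,model(p))-P)*W[:,None]).ravel(),(p[2]-.222)/.0015,(p[0]-.708)/.004,(p[1]+.213)/.004]
s=least_squares(res,[.709,-.213,.222,-.05,.25,.045])
p=s.x; print(p.round(4),np.degrees(p[3:5]).round(1)); print(s.fun.round(1))
J=np.linalg.inv(s.jac.T@s.jac)**1; print("sd/px",np.sqrt(np.diag(J)).round(4))
RL=R.from_euler("yz",[-p[4],p[3]]); lens=p[:3]+RL.apply([-.033,0,0])
RJ=RL*R.from_euler("z",np.pi); lab=lens+RL.apply([-.1,0,0]); org=lab-RJ.apply([-.022,0,.044])
print("lens",lens.round(4),"label",lab.round(4),"jar org",org.round(4),"jar z",RJ.apply([0,0,1]).round(3))
np.savez("goal.npz",lens=lens,RJ=RJ.as_matrix(),org=org)
for n in("top","scene"): print(n,proj(get_calibration(n),[lens,p[:3],[p[0],p[1],.006]]).round(1).tolist())
E
python3 fit.py
python3 -m creep '[[[-0.005,0.03,0.005,0,1.2,0],[-0.005,0.06,0.005,0,2.4,0],[-0.005,0.1,0.005,0,3.6,0],[-0.005,0.14,0.005,0,4.8,0],[-0.005,0.18,-0.005,0,6,0],[0,0.22,-0.01,0,6.8,0],[0.02,0.25,-0.02,0,6.8,0],[0.05,0.28,-0.03,0,6.8,0]]]' 0.75
```

```text
[ 0.7128 -0.2112  0.221  -0.0537  0.145   0.0425] [-3.1  8.3]
[-1.4 -0.2  1.8  1.3  0.1  0.6  1.9 -0.1  0.8 -0.3 -1.4 -0.4 -1.9 -0.8
 -1.2 -0.5 -0.8 -0.5 -0.7  1.2  0.5]
sd/px [0.0019 0.0004 0.0011 0.0123 0.0216 0.0013]
lens [ 0.6802 -0.2094  0.2162] label [ 0.5814 -0.2041  0.2017] jar org [ 0.566  -0.2033  0.155 ] jar z [-0.144  0.008  0.99 ]
top [[398.4, 166.6], [398.8, 150.6], [384.6, 183.9]]
scene [[420.6, 208.3], [428.0, 197.8], [412.6, 246.2]]
t: 3.4
tcp_pos: [0.4905, 0.0482, 0.3467]
orientation: [-179.7, 2.8, 92.6]
contact_force: [0.1, 0.2, 1.4]
grip_width: 0.744
```

```bash
python3 -m creep '[[[0.01,0.003,-0.015,0.1,0,-0.5],[0.02,0.006,-0.03,0.2,0,-1],[0.03,0.009,-0.045,0.3,0,-1.5],[0.04,0.012,-0.06,0.4,0,-2],[0.05,0.015,-0.075,0.47,0,-2.5],[0.06,0.018,-0.09,0.47,0,-2.9],[0.06,0.018,-0.09,0.47,0,-2.9],[0.06,0.018,-0.09,0.47,0,-2.9]]]' 0.75
python3 - <<'E'
from h import *
import pickle
print(state()["joints"].round(1))
c1=pickle.load(open("w1.pkl","rb")); print("w1 lens",proj(c1,[[ 0.6802,-0.2094,0.2162]]),"obs 397.2 354.6")
c=get_calibration("wrist"); im=get_image("wrist"); cv2.imwrite("pics/w3.png",im); pickle.dump(c,open("w3.pkl","wb"))
print(proj(c,[[.55,.066,.118],[.549,.0648,.034]]))
E
```

```text
t: 4.2
tcp_pos: [0.5499, 0.0664, 0.2563]
orientation: [-179.3, 0.1, 75.3]
contact_force: [-0.1, -0.2, 0.4]
grip_width: 0.746
[-48.3  38.5  53.9 106.6 -37.7  55.5   8. ]
w1 lens [[396.24829188 353.59647869]] obs 397.2 354.6
[[325.48665591 264.99356016]
 [325.02812337 231.96343088]]
```

View pics/w3.png

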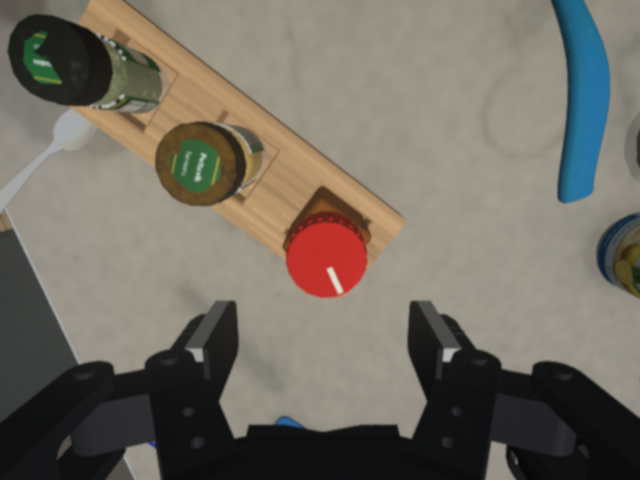

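Cap centre is at (327,258), the white line runs (330,267) to (341,292), and the rack's rear edge from (120,2) to (402,216).

```bash
python3 - <<'E'
from h import *
import pickle
c=pickle.load(open("w3.pkl","rb"))
print("cap",atz(c,327,258,.118))
f=lambda a,b:np.degrees(np.arctan2(b[1]-a[1],b[0]-a[0]))
print("line",f(atz(c,330,267,.118),atz(c,341,292,.118)))
print("rack rear dir",f(atz(c,402,216,.034),atz(c,120,2,.034)), atz(c,402,216,.034))
E
```

```text
cap [0.5518 0.0697 0.118 ]
line -81.71765058296879
rack rear dir 128.81341587403946 [0.6077 0.0622 0.034 ]
```

```bash
python3 -m creep '[[[0.001,0.002,-0.015,0,0,0],[0.001,0.002,-0.03,0,0,0],[0.001,0.002,-0.045,0,0,0],[0.001,0.002,-0.06,0,0,0],[0.001,0.002,-0.075,0,0,0],[0.001,0.002,-0.087,0,0,0],[0.001,0.002,-0.094,0,0,0],[0.001,0.002,-0.094,0,0,0]]]' 0.75
python3 -m creep '[[[0,0,0,0,0,0],[0,0,0,0,0,0],[0,0,0,0,0,0],[0,0,0,0,0,0],[0,0,0,0,0,0],[0,0,0,0,0,0],[0,0,0,0,0,0],[0,0,0,0,0,0]]]' 0.3
```

```text
t: 5.05
tcp_pos: [0.5508, 0.0681, 0.162]
orientation: [-179.3, 0.1, 75.3]
contact_force: [0.0, 0.7, -0.2]
grip_width: 0.751
t: 5.85
tcp_pos: [0.5511, 0.068, 0.1626]
orientation: [-179.4, 0.0, 75.3]
contact_force: [-0.5, -0.1, 6.4]
grip_width: 0.508
```

```bash
python3 -m creep '[[[0,0,0,0,0,-1.1],[0,0,0,0,0,-2.2],[0,0,0,0,0,-3.3],[0,0,0,0,0,-4.4],[0,0,0,0,0,-5.5],[0,0,0,0,0,-6.6],[0,0,0,0,0,-7.7],[0,0,0,0,0,-8.5]]]' 0.2
python3 -c "
from h import *
s=state();print(s['wrist_torque'].round(2),s['joints'].round(1))"
python3 -m creep '[[[0,0,0,0,0,-0.3],[0,0,0,0,0,-0.6],[0,0,0,0,0,-0.9],[0,0,0,0,0,-1.2],[0,0,0,0,0,-1.5],[0,0,0,0,0,-1.8],[0,0,0,0,0,-2.1],[0,0,0,0,0,-2.3]]]' 0.2
python3 -c "
from h import *
s=state();print(s['wrist_torque'].round(2),s['joints'].round(1))"
```

```text
t: 6.65
tcp_pos: [0.5511, 0.0679, 0.1627]
orientation: [-179.4, 0.0, 24.0]
contact_force: [-0.2, -2.7, 0.1]
grip_width: 0.51
[-0.64  0.02  0.07] [-49.1  51.6  57.7 110.4 -56.9  53.  -27.7]
t: 7.45
tcp_pos: [0.5511, 0.0678, 0.1628]
orientation: [-179.4, 0.0, 10.1]
contact_force: [-0.5, -3.3, -1.4]
grip_width: 0.509
[-0.68  0.11  0.08] [-50.3  53.5  60.5 110.5 -59.5  55.1 -39.4]
```

```bash
python3 -m creep '[[[0,0,0,0,0,-0.1],[0,0,0,0,0,-0.2],[0,0,0,0,0,-0.3],[0,0,0,0,0,-0.4],[0,0,0,0,0,-0.5],[0,0,0,0,0,-0.6],[0,0,0,0,0,-0.7],[0,0,0,0,0,-0.7]]]' 0.2
python3 -c "
from h import *
s=state();print(s['wrist_torque'].round(3))"
```

```text
t: 8.25
tcp_pos: [0.5514, 0.0678, 0.1628]
orientation: [-179.4, 0.0, 5.9]
contact_force: [3.3, -3.9, -4.6]
grip_width: 0.506
[-1.11  -1.031  1.804]
```

```bash
python3 -m creep '[[[0,0,0,0,0,0.1],[0,0,0,0,0,0.2],[0,0,0,0,0,0.3],[0,0,0,0,0,0.35],[0,0,0,0,0,0.35],[0,0,0,0,0,0.35],[0,0,0,0,0,0.35],[0,0,0,0,0,0.35]]]' 0.2
python3 -c "
from h import *
s=state();print(s['wrist_torque'].round(3));cv2.imwrite('pics/w4.png',get_image('wrist'))"
```

```text
t: 9.05
tcp_pos: [0.5514, 0.0679, 0.1628]
orientation: [-179.4, 0.0, 8.0]
contact_force: [1.3, -1.5, -1.8]
grip_width: 0.508
[-0.322 -0.665  0.057]
```

```bash
python3 - <<'E'
from h import *
im=cv2.imread('pics/w4.png'); t=get_image("top"); s=get_image("scene")
f=lambda i,x,y:cv2.resize(i[y:y+75,x:x+100],(400,300),interpolation=cv2.INTER_CUBIC)
A=np.vstack([np.hstack([cv2.resize(im,(400,300)),f(t,215,200)]),np.hstack([f(s,240,180),np.zeros((300,400,3),np.uint8)])])
cv2.imwrite("pics/c4.png",A)
E
```

```text
(no output)
```

View pics/c4.png

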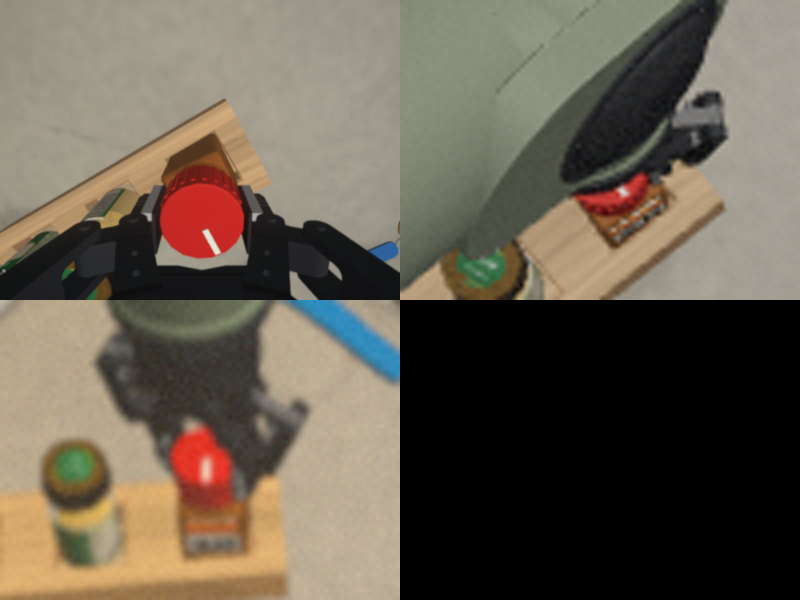

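The white line now points to the label side, and the torque built up to 1.8 N·m at the stop before I backed off. Next I'll lift the jar.

```bash
python3 -m creep '[[[0,0,0.008,0,0,0],[0,0,0.018,0,0,0],[0,0,0.03,0,0,0],[0,0,0.05,0,0,0],[0,0,0.08,0,0,0],[0,0,0.11,0,0,0],[0,0,0.14,0,0,0],[-0.01,0,0.16,0,0,0]]]' 0.2
python3 -m creep '[[[-0.01,-0.03,0,0,0,1.2],[-0.02,-0.06,0,0,0,2.4],[-0.03,-0.09,0,0,0,3.6],[-0.04,-0.12,0,0,0,4.8],[-0.05,-0.15,0,0,0,6],[-0.06,-0.18,0,0,0,7.2],[-0.07,-0.21,0,0,0,8.4],[-0.08,-0.24,0,0,0,9.6]]]' 0.2
python3 -c "
from h import *
s=state();print(s['wrist_torque'].round(3),s['joints'].round(1))"
```

```text
t: 10.0
tcp_pos: [0.5417, 0.0676, 0.3255]
orientation: [-179.4, -0.1, 8.0]
contact_force: [-0.2, 0.5, -3.0]
grip_width: 0.507
t: 10.8
tcp_pos: [0.4607, -0.1736, 0.3264]
orientation: [-179.4, -0.1, 65.9]
contact_force: [0.3, -0.5, -2.0]
grip_width: 0.508
[-0.04  -0.061  0.019] [-29.1  26.9  59.5 111.2 -27.4  58.1  18.8]
```

```bash
python3 - <<'E'
from h import *
import pickle
c=get_calibration("wrist"); im=get_image("wrist"); T=tcp(); pickle.dump((c,T),open("w5.pkl","wb")); cv2.imwrite("pics/w5.png",im)
t=get_image("top"); s=get_image("scene"); ct=get_calibration("top"); cs=get_calibration("scene")
cv2.imwrite("pics/t5.png",t);cv2.imwrite("pics/s5.png",s)
q=T[:3,3]+[0,0,-.13]
a=proj(ct,[q])[0].astype(int)-[50,37]; b=proj(cs,[q])[0].astype(int)-[50,37]; print(a,b)
f=lambda i,x,y,k:cv2.resize(i[y:y+300//k,x:x+400//k],(400,300),interpolation=cv2.INTER_CUBIC)
A=np.vstack([np.hstack([f(im,220,240,2),f(t,*a,4)]),np.hstack([f(s,*b,4),f(im,245,120,2)])])
cv2.imwrite("pics/c5.png",A)
E
```

```text
[336 239] [308 241]
```

View pics/c5.png

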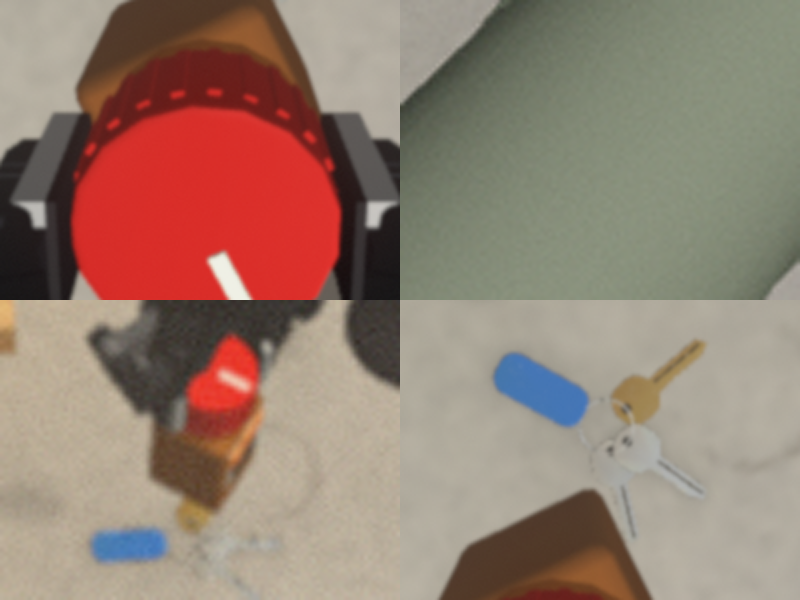

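The wrist crop shows the white line from about (328.5,367.5) to (339.5,389), and the jar's bottom edge from (278.5,244) to (340,215). I'll work out the jar's yaw from both.

```bash
python3 - <<'E'
from h import *
import pickle
c,T=pickle.load(open("w5.pkl","rb"))
f=lambda a,b:np.degrees(np.arctan2(b[1]-a[1],b[0]-a[0]))
z=T[2,3]-.1508
yaw=R.from_matrix(T[:3,:3]).as_euler("xyz",degrees=True)
print(yaw)
print("line->jar yaw",f(atz(c,328.5,367.5,z+.106),atz(c,339.5,389,z+.106))+180)
a,b=atz(c,278.5,244,z),atz(c,340,215,z);print("edge",f(a,b),np.linalg.norm(a-b))
d=atz(c,371,270,z);print(f(b,d),f(atz(c,340,215,z),atz(c,371,270,z+.0)))
print("bottom edge mid",(a+b)/2, "capctr at tcp", T[:3,3])
# pixel of a jar model for candidate offsets
from itertools import product
for off in (20,23,26,29):
    A=np.radians(yaw[2]+off); B=R.from_euler("z",A).apply([[sx*.022,sy*.022,0] for sx,sy in product((-1,1),(-1,1))])+[T[0,3],T[1,3],z]
    L=R.from_euler("z",A).apply([[-.006,0,.106],[-.020,0,.106]])+[T[0,3],T[1,3],z]
    print(off,proj(c,B).round(0).tolist(),proj(c,L).round(1).tolist())
E
```

```text
[-1.79509629e+02 -3.97443285e-02  6.61089848e+01]
line->jar yaw 90.65106038022941
edge 1.7578864614217917 0.039118409988137266
-84.63941656669705 -84.63941656669705
bottom edge mid [ 0.45945 -0.154    0.1763 ] capctr at tcp [ 0.45853264 -0.17836946  0.32708957]
20 [[373.0, 289.0], [303.0, 312.0], [348.0, 220.0], [276.0, 246.0]] [[330.0, 385.0], [344.1, 418.8]]
23 [[374.0, 286.0], [306.0, 313.0], [345.0, 219.0], [275.0, 248.0]] [[330.9, 384.7], [347.0, 417.9]]
26 [[375.0, 284.0], [308.0, 314.0], [343.0, 218.0], [274.0, 251.0]] [[331.8, 384.3], [349.8, 416.8]]
29 [[376.0, 281.0], [311.0, 315.0], [340.0, 217.0], [273.0, 253.0]] [[332.6, 384.0], [352.6, 415.6]]
```

```bash
python3 - <<'E'
from h import *
import pickle
c,T=pickle.load(open("w5.pkl","rb"))
iT=np.linalg.inv(T)
P=lambda p:proj(c,[(T@np.r_[p,1])[:3]]).round(1)
for dx in(0,.002,.004): print(dx,P([dx+.0225,0,.0448]),P([dx,.0225,.0448]),P([dx,-.0225,.0448]))
E
python3 -m creep '[[[-0.005,0,0,0,0,1.2],[-0.005,-0.005,0,0,0,2.4],[-0.005,-0.01,0,0,0,3.6],[-0.005,-0.015,0,0,0,4.8],[-0.005,-0.02,0,0,0,6],[-0.005,-0.025,0,0,0,7.2],[-0.005,-0.03,0,0,0,8.4],[-0.005,-0.03,0,0,0,9.6]]]' 0.2
```

```text
0 [[322.3 306.2]] [[391.5 369.6]] [[253.8 370.1]]
0.002 [[322.3 300.3]] [[391.7 364.2]] [[253.5 364.6]]
0.004 [[322.3 294.3]] [[392.  358.8]] [[253.2 359.2]]
t: 11.75
tcp_pos: [0.4555, -0.2041, 0.3269]
orientation: [-179.4, -0.2, 123.2]
contact_force: [-0.3, -1.0, -2.0]
grip_width: 0.511
```

```bash
cat >> fit.py <<'E'
W0=W.copy()
for name,drop in [("nolens",[0]),("nobottom",[5,6]),("nofronttop",[1,2]),("norear",[3,4]),("noknob",[7,8]),("lens+knobs",[1,2,3,4,5,6])]:
    W=W0.copy(); W[drop]=0; q=least_squares(res,s.x).x; print(name,q.round(4))
E
python3 fit.py | tail -6
cat > go.py <<'E'
from h import *
import sys
g=np.load("goal.npz"); off=float(sys.argv[1]); dx=float(sys.argv[2]); back=float(sys.argv[3])
JT=np.eye(4); JT[:3,:3]=(R.from_euler("x",180,degrees=True).inv()*R.from_euler("z",off,degrees=True)).as_matrix(); JT[:3,3]=[dx,0,.1508]
# tool R=Rz(yaw)Rx(180) ; jar=Rz(yaw+off)
G=np.eye(4); G[:3,:3]=g["RJ"]; G[:3,3]=g["org"]+g["RJ"]@[back,0,0]
Tg=G@np.linalg.inv(JT); T=tcp()
print("tcp goal",Tg[:3,3].round(4),"shift",(Tg-T)[:3,3].round(4),"rotvec units",(R.from_matrix(Tg[:3,:3]@T[:3,:3].T).as_rotvec(degrees=True)/6).round(3))
J=T@JT; lab=J[:3,3]+J[:3,:3]@[-.022,0,.044]
RL=g["RJ"]@np.diag([-1,-1,1]); print("label in lens frame",(RL.T@(lab-g["lens"])).round(4))
E
python3 go.py 25 .003 .06; python3 go.py 25 .003 0
```

```text
nolens [ 0.712  -0.211   0.2212 -0.0539  0.1608  0.0424]
nobottom [ 0.7115 -0.2109  0.2213 -0.0551  0.1282  0.0424]
nofronttop [ 0.7117 -0.2113  0.2216 -0.0578  0.0944  0.0424]
norear [ 0.714  -0.2109  0.223  -0.0431  0.2369  0.0424]
noknob [ 0.7124 -0.211   0.2209 -0.052   0.1349  0.0425]
lens+knobs [ 0.712  -0.2116  0.2228 -0.0712  0.1552  0.0423]
tcp goal [ 0.4876 -0.2003  0.296 ] shift [ 0.0322  0.0037 -0.031 ] rotvec units [-0.366 -1.42   4.788]
label in lens frame [-0.2055 -0.0153  0.0339]
tcp goal [ 0.5469 -0.2035  0.3046] shift [ 0.0914  0.0006 -0.0223] rotvec units [-0.366 -1.42   4.788]
label in lens frame [-0.2055 -0.0153  0.0339]
```

```bash
python3 -m creep '[[[0,0,0,-0.06,-0.25,0.8],[0,0,0,-0.12,-0.5,1.6],[0.005,0,-0.005,-0.18,-0.75,2.4],[0.01,0,-0.01,-0.24,-1,3.2],[0.015,0.001,-0.015,-0.3,-1.2,4],[0.02,0.002,-0.02,-0.37,-1.42,4.79],[0.026,0.003,-0.025,-0.37,-1.42,4.79],[0.032,0.004,-0.031,-0.37,-1.42,4.79]]]' 0.2
python3 -m creep '[[[0,0,0,0,0,0],[0,0,0,0,0,0],[0,0,0,0,0,0],[0,0,0,0,0,0],[0,0,0,0,0,0],[0,0,0,0,0,0],[0,0,0,0,0,0],[0,0,0,0,0,0]]]' 0.2
python3 - <<'E'
import subprocess
print(subprocess.getoutput("python3 go.py 25 .003 .06; python3 go.py 25 .003 0"))
from h import *
import pickle
s=get_image("scene");t=get_image("top");im=get_image("wrist");c=get_calibration("wrist");T=tcp()
pickle.dump((c,T),open("w6.pkl","wb"));cv2.imwrite("pics/s6.png",s);cv2.imwrite("pics/t6.png",t);cv2.imwrite("pics/w6.png",im)
q=T[:3,3]+[0.02,0,-.09]
a=proj(get_calibration("top"),[q])[0].astype(int)-[40,50]; b=proj(get_calibration("scene"),[q])[0].astype(int)-[40,37]; print(a,b,state()["joints"].round(1))
f=lambda i,x,y,k:cv2.resize(i[y:y+300//k,x:x+400//k],(400,300),interpolation=cv2.INTER_CUBIC)
cv2.imwrite("pics/c6.png",np.vstack([np.hstack([f(s,*b,4),f(t,*a,4)]),np.hstack([f(im,220,180,2),cv2.resize(im,(400,300))])]))
E
```

```text
t: 12.55
tcp_pos: [0.4879, -0.1996, 0.2959]
orientation: [176.5, 7.5, 151.5]
contact_force: [0.3, 0.1, -1.6]
grip_width: 0.506
t: 13.35
tcp_pos: [0.4879, -0.1996, 0.2959]
orientation: [176.5, 7.5, 151.5]
contact_force: [-0.3, -0.5, -1.7]
grip_width: 0.51
tcp goal [ 0.4876 -0.2003  0.296 ] shift [-0.0003 -0.0007  0.    ] rotvec units [-0.002 -0.003  0.027]
label in lens frame [-1.598e-01  6.000e-04 -1.000e-04]
tcp goal [ 0.5469 -0.2035  0.3046] shift [ 0.059  -0.0039  0.0087] rotvec units [-0.002 -0.003  0.027]
label in lens frame [-1.598e-01  6.000e-04 -1.000e-04]
[357 201] [339 226] [ -8.1  21.3  32.1 113.1 -20.5  42.5  97.7]
```

View pics/c6.png

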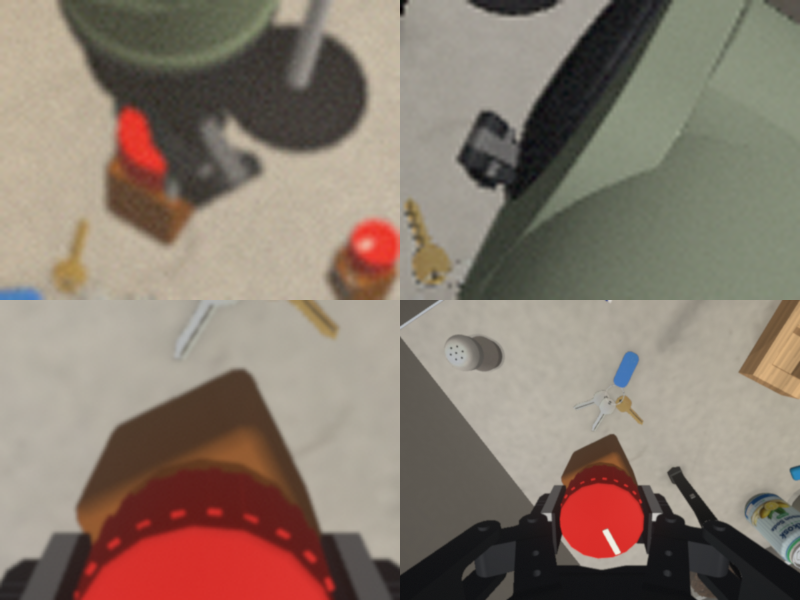

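The jar is held steadily and its body looks unchanged in the grip. In the scene crop its bottom corners are at about (366,277), (382,287) and (386.5,278.5). I'll compare these with the model.

```bash
python3 - <<'E'
from h import *
import pickle
_,T=pickle.load(open("w6.pkl","rb")); c=get_calibration("scene")
for dx,off in ((0,25),(.003,25),(.006,25),(.003,21),(.003,29)):
    JR=T[:3,:3]@(R.from_euler("x",180,degrees=True)*R.from_euler("z",off,degrees=True)).as_matrix(); o=T[:3,3]+T[:3,:3]@[dx,0,.1508]
    B=np.array([[.022,.022,0],[.022,-.022,0],[-.022,.022,0],[-.022,-.022,0],[.022,.022,.068],[.022,-.022,.068]])
    print(dx,off,proj(c,B@JR.T+o).round(1).tolist())
c5,T5=pickle.load(open("w5.pkl","rb"))
# bottom corners in wrist for dx
for dx in(0,.003): print(proj(c5,(T5[:3,:3]@(R.from_euler("x",180,degrees=True)*R.from_euler("z",25,degrees=True)).as_matrix()@np.array([[.022,.022,0],[.022,-.022,0],[-.022,.022,0],[-.022,-.022,0]]).T).T+T5[:3,3]+T5[:3,:3]@[dx,0,.1508]).round(1).tolist())
E
```

```text
0 25 [[380.5, 289.3], [363.9, 278.8], [391.2, 273.9], [374.7, 263.8], [381.3, 278.6], [363.7, 267.6]]
0.003 25 [[379.3, 289.9], [362.8, 279.4], [390.0, 274.5], [373.6, 264.4], [380.1, 279.3], [362.4, 268.3]]
0.006 25 [[378.2, 290.6], [361.6, 280.1], [388.9, 275.2], [372.4, 265.0], [378.8, 280.0], [361.2, 269.0]]
0.003 21 [[378.3, 290.1], [362.6, 278.5], [390.2, 275.4], [374.5, 264.3], [379.0, 279.4], [362.3, 267.4]]
0.003 29 [[380.3, 289.7], [363.0, 280.3], [389.8, 273.7], [372.6, 264.6], [381.1, 279.1], [362.7, 269.2]]
[[271.9, 250.0], [341.4, 218.0], [305.2, 313.4], [372.2, 284.3]]
[[271.7, 244.9], [341.4, 212.8], [305.1, 308.8], [372.4, 279.5]]
```

```bash
python3 -m creep '[[[0.008,-0.0005,0.001,0,0,0],[0.016,-0.001,0.0025,0,0,0],[0.025,-0.0015,0.004,0,0,0],[0.034,-0.002,0.005,0,0,0],[0.043,-0.0025,0.0065,0,0,0],[0.051,-0.003,0.0078,0,0,0],[0.056,-0.0035,0.0085,0,0,0.03],[0.058,-0.0035,0.0087,0,0,0.03]]]' 0.2
python3 -m creep '[[[0,0,0,0,0,0],[0,0,0,0,0,0],[0,0,0,0,0,0],[0,0,0,0,0,0],[0,0,0,0,0,0],[0,0,0,0,0,0],[0,0,0,0,0,0],[0,0,0,0,0,0]]]' 0.2
python3 - <<'E'
import subprocess
print(subprocess.getoutput("python3 go.py 25 .002 0"))
from h import *
s=get_image("scene");t=get_image("top");im=get_image("wrist")
cv2.imwrite("pics/s7.png",s);cv2.imwrite("pics/w7.png",im)
st=state();print(st["joints"].round(1),np.abs(st["qd"]).max(),proj(get_calibration("scene"),[[.566,-.203,.2]]))
f=lambda i,x,y,k:cv2.resize(i[y:y+300//k,x:x+400//k],(400,300),interpolation=cv2.INTER_CUBIC)
cv2.imwrite("pics/c7.png",np.vstack([np.hstack([f(s,355,175,4),f(t,335,120,4)]),np.hstack([f(s,205,200,3),cv2.resize(im,(400,300))])]))
E
```

```text
t: 14.3
tcp_pos: [0.5464, -0.2032, 0.3046]
orientation: [176.5, 7.5, 151.7]
contact_force: [0.2, 0.4, -1.3]
grip_width: 0.51
t: 15.1
tcp_pos: [0.5464, -0.2032, 0.3046]
orientation: [176.5, 7.5, 151.7]
contact_force: [-0.3, -0.7, -1.6]
grip_width: 0.506
tcp goal [ 0.546  -0.203   0.3045] shift [-0.0003  0.0002 -0.0001] rotvec units [-0.001 -0.004 -0.006]
label in lens frame [-0.0997 -0.0001  0.    ]
[ -7.4  25.9  31.4 104.7 -21.7  46.7  96.5] 0.08430687656029583 [[393.35980927 246.57260828]]
```

View pics/c7.png

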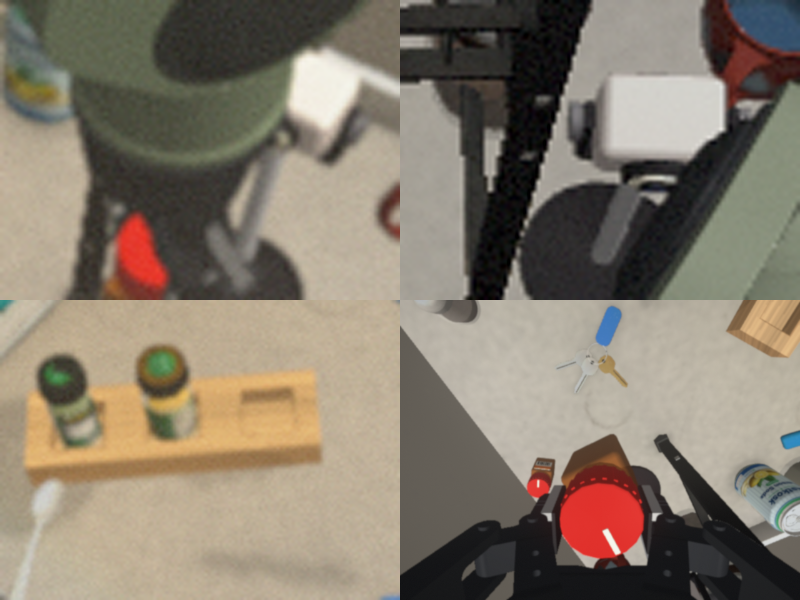

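```bash
python3 -c "
from bench import *
print(sign_off(), state()['t'])"
```

```text
the job is handed in; nothing more can be done
the job is handed in; nothing more can be done
```

I screwed the red cap clockwise about 67° to its stop while the jar stood in the rack. I then lifted the jar by the cap and handed in with it held still in front of the label camera, at about 15 s on the robot's clock. The hand-in gave no verdict.

**Checks that agreed**
- **Cap:** the torque rose to 1.8 N·m at the stop. Afterwards the white line and the jar body matched to about 1°.
- **Pose:** by my model the label is 99.7 mm in front of the lens, within 0.1 mm of centre, and the jar leans back 8.3°, as much as the camera looks down. The label faces away from every camera I had, so this rests on the fitted positions and not on a view of the label.
- **Carrying:** the wrist force is about 1.6 N, which is just the jar's weight, and the arm is still.
- **Surroundings:** in the last pictures the other two spice jars and the camera head are where they were. The salt shaker was never approached.

**Checks that were less certain**
- **Jar in the grip:** the wrist and scene cameras disagreed by about 2 to 4 mm on where the jar sits in the gripper. I used 2 mm, a value between them.
- **Camera tilt:** the fit gave 0.145 rad. Dropping parts of the data moved it between 0.09 and 0.24, though most variants gave 0.13 to 0.16. I take the tilt to be uncertain by 1 to 2°.

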